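# Clamp up a split breakfast board with a one-hand bar clamp

### The arm

A 6-joint arm with a two-finger parallel gripper is mounted at the origin on the work surface. World frame = base frame: x ahead of the robot, y to its left, z up, the work surface at z = 0. Lengths are in m, angles in degrees, forces in N, time in s.
With the tool pointing down it reaches from about 0.35 to 0.875 m from the base axis. Payload 4.2 kg.
Tool frame: the origin (TCP) lies at the very end of the fingers, on their centre line; the grasp point (between the pads) lies 19 mm behind it (r.grip_point_offset is the distance from the TCP to the grasp point, in m); z points along the fingers, y is the line along which they close (so a half turn about z gives the same grasp; the last joint's range is limited). The gripper opens to 87 mm and grips with 3 to 60 N. Pads are 19 mm wide; open, the fingers measure 117 mm over their backs; the gripper's body (75 mm by 190 mm) begins 51 mm behind the grasp point.
Start: joints at [79.504, 22.042, 0.453, 0, -68.411, -14.817], TCP at [0.267, 0.565, 0.223] pointing down, gripper open.
Joint ranges: [-179.83, 179.83], [-69.29, 118.12], [-61.27, 80.66], [-181.25, 117.63], [-171.15, -9.14], [-177.46, 177.46]. Speed limits (degrees/s): [159.86, 159.86, 180, 180, 180, 180].

### API

Orientations are given as a 3x3 rotation matrix whose columns are the frame's x, y, z axes.
In Python, from station import r, cams gives the robot as it stands. The module is installed in compiled form; this text tells all that it offers.
- The arm moves only by the shell command python3 -m handwheel 'ROWS'. ROWS is JSON, a list that holds one entry, the list of rows, each a list of 7 numbers: the turn, a rotation vector about the tool's x, y, z in units of 6 degrees (1.0 is 6 degrees), then the shift along the tool's x, y, z in m, then the finger opening in m, from 0 to 0.087. In form: [[[ax, ay, az, x, y, z, jaw], ...]]. A call has 1 to 12 rows; each row shifts and turns the commanded pose from where the row before left it, along the tool's axes as they then stand; what a row does not reach is not made up. A row lasts 1/10 s, in which the tool goes at most 50 mm and 8.59 degrees, less where a joint would pass 70% of its speed; a pose out of reach is approached as far as the arm can. A call with a gripper value outside its range is refused whole. The fingers move at their own pace and stop on an object; the grip force is fixed at half the most. Time passes only in rows, so rows that do not move let the fingers close. It gives the time, the measured TCP pose, the force, the opening and the grip force at its end, in the units of the state.
- r.sense(): the state, without advancing time (a new reading comes with each control period).
- cams.capture(name): name is "scene" or "top"; returns the picture (480x640x3 uint8, red, green, blue); there is no depth.
- cams.get_calibration(name): a dict with "camera_matrix" (3x3 intrinsics, pixels), "k1" (the pictures are not rectified: a ray, as slopes to the right and down, at radius r is drawn at 1 + k1 r^2 times it, then the intrinsics apply), "rvec" (rotation vector, rad) and "tvec" (3), from world to camera coordinates, as OpenCV has them. Camera axes: x right, y down, z forward; pixel columns grow to the right and rows downward; lengths in m; the calibration is good to about 2 mm. A picture is of the moment at which its call begins. get_calibration takes no time and is no camera call.
- r.finish_job(): hands the job in; it is judged then, once.
The state is a dict: "time_s": time; "joints": joint angles; "joint_velocities": joint speeds; "effort": joint torques, N m; "tcp_pos": TCP position; "ee_rot": TCP orientation; "wrist_force": force on the tool from outside, world axes, zero at the start; "moment": the same for the moment, N m; "gripper_width": opening from 0.0 (shut) to 1.0 (fully open); "gripper_force": force on a finger pad.
Only numpy, scipy, OpenCV 4.12 (cv2) and the standard library are available. Lean on these libraries where they do the work, as an engineer would, in place of code of your own. Each camera call takes 0.05 s, during which the arm holds its last target. There are 200 camera calls.

### The job

The beech breakfast board has come apart at its glue line; glue is on, now close the joint with the one-hand bar clamp. Slide the moving jaw along the bar until its red pad stands about a finger's width short of the board without touching it, then pump the trigger against the handle with good full squeezes, letting it come right back out in between, until the jaw has pushed the two halves together and its soft pad presses on the board. Finish while holding: keep handle and trigger gripped together with the trigger part squeezed and the pad pressed in about 2 mm (never anywhere near its stop, or the thin board bows), the halves lying flat, and leave the baking things where they are.

Things in the scene. Friction and masses are not known exactly. Their poses are not given: they have to be found in the camera images.
- clamp_base: Ply gluing board 430 x 150 x 12 mm, fixed on the shelf, carrying a one-hand ratchet bar clamp. Origin: centre of its underside; x along the steel bar from its tail (wooden post) to the fixed jaw, z up. The bar (8 mm wide, top 90 mm above the shelf) passes over the breakfast board; two black jaws hang from it, each with a red pad 36 mm wide, 24 mm high, level with the board.
- fixed_pad (a point): Centre of the fixed jaw's rigid red pad face, 25 mm above the shelf; it looks along -x of clamp_base, towards the moving jaw.
- jaw_slide (a joint): Travel (m) of the moving jaw with its handle and trigger along the bar; 0 at the tail end, grows towards the fixed jaw, stop at 0.116. Starts at 0 to 0.045. About 5 N on the handle slides it forward over the ratchet; backward a catch holds it at the nearest 4 mm tooth: it cannot be taken back.
- pad_face (a point): Centre of the face of the moving jaw's soft red pad, 25 mm above the shelf; it looks along +x of clamp_base, towards the breakfast board. It moves with the pad as that is squeezed in.
- jaw_pad (a joint): How far the moving jaw's soft red pad is squeezed in (m): 0 free, 0.006 at its stop. It pushes back with 6 N per mm: 1 mm means 6 N on the board, 4 mm 24 N.
- handle: Black upright handle of the moving jaw: 24 mm thick along the bar, 26 mm wide, from 100 to 185 mm above the shelf. Origin: on its middle line, 160 mm above the shelf, a good height for the fingers; x along the bar to the fixed jaw, z up. The trigger stands in front of it (+x). Nothing else near stands higher than 110 mm.
- trigger_grip: Orange trigger lever in front of the handle: 14 mm thick along the bar, 20 mm wide, about 120 to 185 mm above the shelf. Origin: on its middle line, 160 mm above the shelf. Back of handle to front of trigger is 64 mm at this height at rest (26 mm of air between), 44 mm fully squeezed.
- trigger (a joint): Trigger angle (rad): 0 at rest, sprung, 0.2 at its stop. Pivot 58 mm above the shelf. At grip height 3 N starts it, 7 N squeezes it fully; each 10 N at the pad adds 3 N. After 0.03 rad of slack the jaw goes forward 30 mm per rad (5 to 6 mm a squeeze); let out, the jaw settles back to the last tooth passed (gain about 4 mm a stroke) and the trigger springs out.
- half_a: Half of a beech breakfast board, next to the fixed jaw: 60 mm along the bar, 200 mm across it, 18 mm thick, 0.15 kg, loose, flat on the ply (underside 12 mm above the shelf). Origin: centre of its underside; x along the bar to the fixed jaw. Starts 0 to 2 mm short of the fixed pad.
- half_b: The other half, same size and axes, next to the moving jaw. It starts with an open joint of 3 to 9 mm between its +x face and the -x face of half_a. Joined, the two are 120 mm along the bar.
- b_joint_l (a point): Point on half_b's joint face (+x face), mid-thickness, 10 mm from its +y end. With the joint closed it lies at x = -30 mm in half_a's frame.
- b_joint_r (a point): The same, 10 mm from half_b's -y end.
- springform: Bystander: stainless springform pan, 220 mm across, 66 mm high, lever clasp on its side, two red muffin cups in it. Origin: centre of its underside.
- loaf_tin: Bystander: dark loaf tin, 115 x 250 x 66 mm. Origin: centre of its underside.
- ramekin: Bystander: small glass ramekin, 90 mm across, 46 mm high. Origin: centre of its underside.
- brush: Bystander: beech pastry brush with red silicone bristles, 195 mm long, 12 mm high, lying flat. Origin on its underside, near the bristles.
There are look-alikes about, which are no part of the job. What is shaped like the half_a but blue is not meant. What is shaped like the half_b but yellow is not meant.

How it is judged (in metres and radians):
On the way, in this order (a step that is already met when the one before it is completed fails the run):
1. the moving jaw has been slid along the bar until its pad stands 4 to 28 mm short of the board, the board still untouched (not shifted by 3 mm), the trigger not squeezed (below 0.1 rad) (x of pad_face in the frame of half_b between -0.058 and -0.034 m and distance of half_b from where it was at the start of the episode below 0.003 m and value of joint trigger below 0.1 rad), for 0.2 s.
2. the trigger is squeezed for a good stroke (past 0.12 rad) by the fingers (value of joint trigger above 0.12 rad and contact force between the fingers and trigger_grip above 1 N), for 0.05 s.
3. the trigger is let back out (below 0.04 rad) (value of joint trigger below 0.04 rad), for 0.05 s.
At the end, for the whole second after the job is handed in: Joint closed within 1.8 mm at both ends and pressed, halves flat (3.4 deg) and at rest; moving pad pressed in 0.8 to 4 mm (5 to 24 N); fingers still gripping handle and trigger, trigger squeezed over 0.03 rad; the four baking things within 30 mm of their places (x of each of b_joint_l, b_joint_r in the frame of half_a above -0.0318 m and contact force between half_a and half_b above 3 N and value of joint jaw_pad between 0.0008 and 0.004 m and value of joint trigger above 0.03 rad and contact force between the fingers and trigger_grip above 1.5 N and contact force between the fingers and handle above 0.5 N and angle between each of half_a, half_b's own z axis and vertical below 0.06 rad and linear speed of half_b below 0.02 m/s and distance of each of springform, loaf_tin, ramekin, brush from where it was at the start of the episode below 0.03 m); the arm keeps its last pose, push and grip.
It fails at once if the moving jaw's pad is squeezed in by more than 5 mm (over 30 N: the thin board bows) (value of joint jaw_pad above 0.005 m).
It fails at once if the springform pan is pushed more than 30 mm from its place (distance of springform from where it was at the start of the episode above 0.03 m).
It fails at once if the loaf tin is pushed more than 30 mm from its place (distance of loaf_tin from where it was at the start of the episode above 0.03 m).
It fails at once if the ramekin is pushed more than 30 mm from its place (distance of ramekin from where it was at the start of the episode above 0.03 m).
It fails at once if the pastry brush is pushed more than 30 mm from its place (distance of brush from where it was at the start of the episode above 0.03 m).
It also fails if it takes over 64 s, if anything falls off the work surface, if the arm or the gripper's body presses on something with over 40 N, if the wrist force passes 120 N, or if a joint passes its speed limit or range.

## Working session

There is one attempt and no reset: what is moved stays moved. The work goes in short steps, Python scripts to look and compute and a shell command to move; the robot and the scene stay as the last step left them, time stands still between calls to the robot, and variables do not carry over. Pictures are saved under pics/ and viewed, at most 10 in all, crops included, and the job is handed in when it is done.

```bash
mkdir -p pics
python3 - <<'E'
from station import r,cams
import cv2,numpy as np
for n in("scene","top"):
    im=cams.capture(n); cv2.imwrite(f"pics/{n}0.png",im[:,:,::-1]); c=cams.get_calibration(n)
    print(n,c)
s=r.sense();print(s['tcp_pos'],s['ee_rot'],s['wrist_force'],s['gripper_width'],r.grip_point_offset)
E
```

```text
scene {'camera_matrix': array([[534.1059824 ,   0.        , 325.49365907],
       [  0.        , 534.1059824 , 243.5462228 ],
       [  0.        ,   0.        ,   1.        ]]), 'k1': -0.07252133819444619, 'rvec': array([ 1.9974682 ,  1.0057116 , -0.51205637]), 'tvec': array([-0.30267366, -0.14119947,  2.20203369])}
top {'camera_matrix': array([[575.39108152,   0.        , 316.03809336],
       [  0.        , 575.39108152, 235.02110137],
       [  0.        ,   0.        ,   1.        ]]), 'k1': 0.015064885252331212, 'rvec': array([ 2.18726213, -2.17791779,  0.07264205]), 'tvec': array([-0.01385811,  0.5538163 ,  2.04299495])}
[0.26698115 0.5645022  0.2215804 ] [[ 9.03923761e-01 -4.27692951e-01 -7.57676958e-04]
 [-4.27693614e-01 -9.03921969e-01 -1.80190403e-03]
 [ 8.57808071e-05  1.95283747e-03 -9.99998090e-01]] [-0.17399364 -0.53867401  0.63823738] 0.9999132660887864 0.0187
```

View pics/scene0.png

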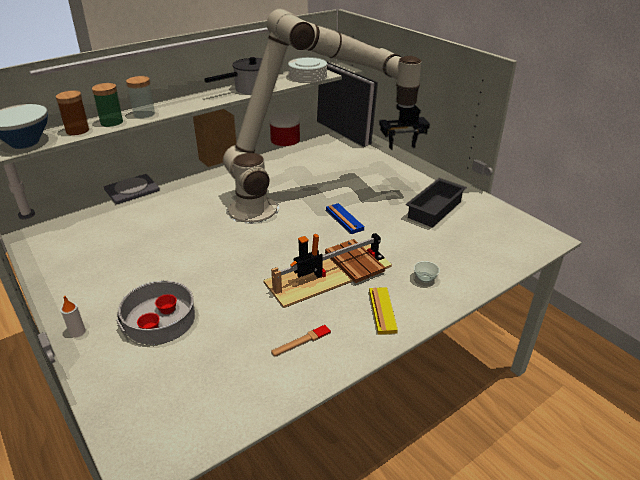

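View pics/top0.png

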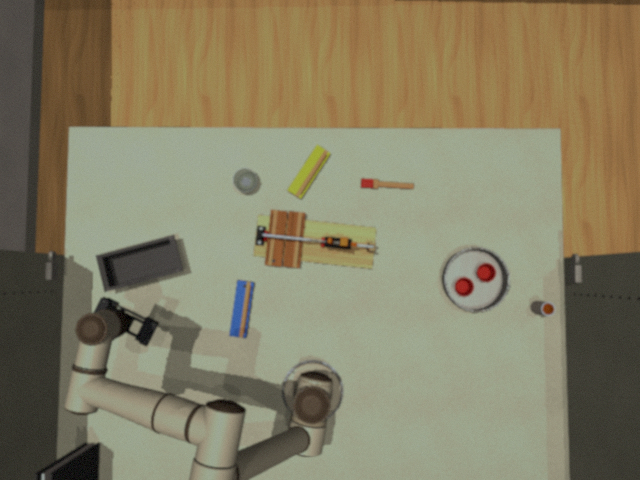

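The scene shows the clamp with its black handle at scene (303,250) and orange trigger at (315,245). In the top view they are at about (338,242). Possible mix-ups:
- Boards: real brown halves at top (275,240) and (293,240), blue look-alike at (242,308), yellow look-alike at (309,172).
- Orange and upright things: wooden post at (375,248) and orange-capped bottle at (545,309).

I choose the brown halves and the black and orange pair on the bar, and check them in one crop.

```bash
cat > h.py <<'E'
import cv2,numpy as np
from station import r,cams
def ray(n,uv):
    c=cams.get_calibration(n);K=c['camera_matrix'];R=cv2.Rodrigues(c['rvec'])[0]
    p=cv2.undistortPoints(np.array(uv,float).reshape(-1,1,2),K,np.array([c['k1'],0,0,0]))[:,0]
    d=np.c_[p,np.ones(len(p))]@R
    return -R.T@c['tvec'],d
def plane(n,uv,z):
    o,d=ray(n,uv);return o+d*((z-o[2])/d[:,2])[:,None]
def proj(n,P):
    c=cams.get_calibration(n)
    return cv2.projectPoints(np.array(P,float).reshape(-1,1,3),c['rvec'],c['tvec'],c['camera_matrix'],np.array([c['k1'],0,0,0]))[0][:,0]
E
python3 - <<'E'
import cv2,numpy as np
a=cv2.imread('pics/top0.png')[200:280,245:390]; b=cv2.imread('pics/scene0.png')[225:310,260:400]
a=cv2.resize(a,(700,386),interpolation=cv2.INTER_CUBIC)
cv2.imwrite('pics/c1.png',a)
b=cv2.resize(b,(784,476),interpolation=cv2.INTER_CUBIC);cv2.imwrite('pics/c2.png',b)
E
```

```text
(no output)
```

View pics/c1.png

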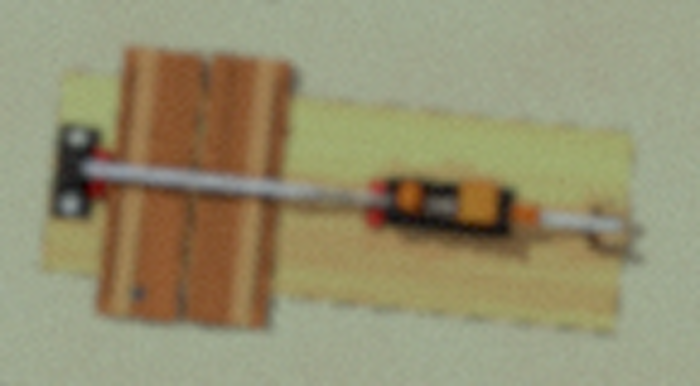

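View pics/c2.png

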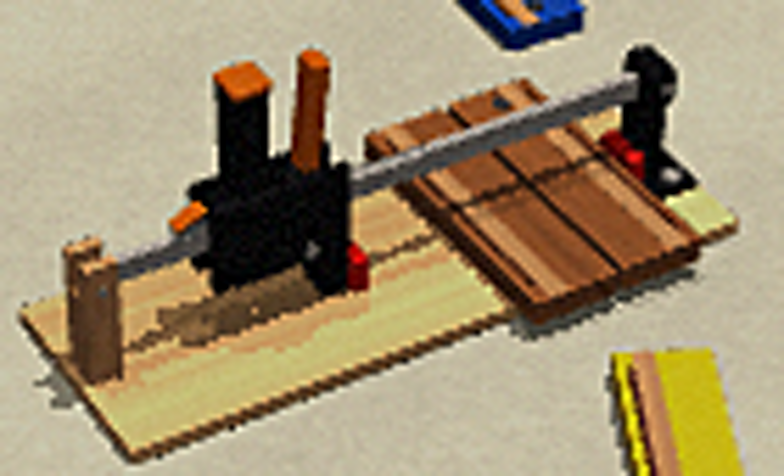

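Run:
```python
from h import *
T=lambda p:np.array(p)/4.828+[245-.4,200-.4]
S=lambda p:np.array(p)/5.6+[260-.4,225-.4]
P=plane('top',T([(65,70),(632,133),(615,330),(42,270)]),.012);print(P.round(4))
c=P.mean(0);x=(P[0]+P[3]-P[1]-P[2]);x/=np.linalg.norm(x);y=np.cross([0,0,1],x);print('c',c,'x',x,np.degrees(np.arctan2(x[1],x[0])), np.linalg.norm(P[0]-P[1]))
def loc(n,q):
    q=q-c; print(n,'along',(q@x*1000).round(1),'across',(q@y*1000).round(1))
loc('handleT',plane('top',T([(481,202)]),.187)); loc('trigT',plane('top',T([(410,194)]),.187))
loc('handleS',plane('scene',S([(243,80)]),.187)); loc('trigS',plane('scene',S([(313,60)]),.187))
print(plane('top',T([(481,202)]),.187),plane('scene',S([(243,80)]),.187))
loc('padT',plane('top',T([(368,189),(366,222)]),.037)); loc('padS',plane('scene',S([(368,258)]),.037))
loc('B-edge T',plane('top',T([(295,62),(270,325)]),.030))
loc('joint T',plane('top',T([(207,55),(183,318)]),.030))
loc('A-edge T',plane('top',T([(126,48),(98,312)]),.030))
loc('B-edge S',plane('scene',S([(368,138),(533,303)]),.030))
loc('post',plane('top',T([(605,215)]),.09)) 
s=r.sense(); print(s['joints'],s['time_s'])
R=np.array(s['ee_rot']); print('tool y angle',np.degrees(np.arctan2(R[1,1],R[0,1])))
```

```text
[[ 0.6293  0.1981  0.012 ]
 [ 0.5837 -0.2254  0.012 ]
 [ 0.437  -0.2123  0.012 ]
 [ 0.4797  0.2135  0.012 ]]
c [ 0.53242549 -0.00652326  0.012     ] x [0.10333406 0.99464671 0.        ] 84.06880666956579 0.4259473077609305
handleT along [-99.3] across [1.1]
trigT along [-50.6] across [0.8]
handleS along [-96.5] across [0.7]
trigS along [-52.] across [-2.]
[[ 0.52110405 -0.10518575  0.187     ]] [[ 0.52178517 -0.10241888  0.187     ]]
padT along [-21.3 -22.4] across [-9.3 15.1]
padS along [-20.8] across [-13.]
B-edge T along [42.6 39.7] across [-97.7  97.8]
joint T along [108.1 104. ] across [-95.8  99.5]
A-edge T along [168.4 166.7] across [-94.6 101.9]
B-edge S along [47.5 46.8] across [101.6 -92.6]
post along [-192.1] across [-5.5]
[ 7.95032365e+01  2.20849286e+01  3.87213271e-01 -2.56779363e-02
 -6.84117092e+01 -1.48150507e+01] 0.1
tool y angle -115.3212895766105
```

The crops confirm the choice. The halves are brown, half_b is next to the moving jaw, and the handle's orange cap is at top pixel (344,241). The gap from pad to board is about 65 mm. Next I turn the tool and fly above the handle.

```bash
python3 -m handwheel '[[[0,0,-0.65,0,0,0,0.087],[0,0,-0.65,0,0,0,0.087],[0,0,-0.65,0,0,0,0.087],[0,0,-0.65,0,0,0,0.087],[0,0,-0.65,0,0,0,0.087],[0,0,0,0.02,0.0386,0,0.087],[0,0,0,0.02,0.0386,0,0.087],[0,0,0,0.02,0.0386,0,0.087],[0,0,0,0.02,0.0386,0,0.087],[0,0,0,0.02,0.0386,0,0.087],[0,0,0,0.02,0.0386,0,0.087],[0,0,0,0.02,0.0386,0,0.087]]]'; python3 -m handwheel '[[[0,0,0,0.02,0.0386,0,0.087],[0,0,0,0.02,0.0386,0,0.087],[0,0,0,0.02,0.0386,0,0.087],[0,0,0,0.02,0.0386,0,0.087],[0,0,0,0.02,0.0386,0,0.087],[0,0,0,0.02,0.0386,0,0.087],[0,0,0,0.02,0.0386,0,0.087],[0,0,0,0,0,0,0.087],[0,0,0,0,0,0,0.087],[0,0,0,0,0,0,0.087]]]'
cat >> h.py <<'E'
TH=np.radians(84.07);X=np.array([np.cos(TH),np.sin(TH),0]);Y=np.cross([0,0,1],X);C=np.array([.5324,-.0065,0])
def st():
    s=r.sense();R=np.array(s['ee_rot']);q=np.array(s['tcp_pos'])-C
    print('t',round(s['time_s'],2),'tcp along/across mm',(q@X*1e3).round(1),(q@Y*1e3).round(1),'z',q[2].round(4),'yang',np.degrees(np.arctan2(-R[1,1],-R[0,1])).round(2),'tilt',R[:2,2].round(4),'F along',round(float(np.dot(s['wrist_force'],X)),1),np.round(s['wrist_force'],1),'w',round(s['gripper_width']*87,1),'gf',s['gripper_force'])
E
python3 - <<'E'
from h import *
st()
cv2.imwrite('pics/t1.png',cams.capture('top')[:,:,::-1]);cv2.imwrite('pics/s1.png',cams.capture('scene')[:,:,::-1])
a=cv2.imread('pics/s1.png')[180:320,250:400]
cv2.imwrite('pics/c3.png',cv2.resize(a,(640,597),interpolation=cv2.INTER_CUBIC))
E
```

```text
time_s: 1.3
tcp_pos: [0.3792, 0.2801, 0.2223]
ee_rot: [[0.995, -0.101, -0.0], [-0.101, -0.995, -0.0], [-0.0, 0.0, -1.0]]
wrist_force: [1.2, -0.5, 0.7]
gripper_width: 1.0
gripper_force: 0.0
time_s: 2.3
tcp_pos: [0.4906, -0.0006, 0.2223]
ee_rot: [[0.995, -0.101, -0.001], [-0.101, -0.995, 0.0], [-0.001, 0.0, -1.0]]
wrist_force: [0.2, 0.1, -0.4]
gripper_width: 0.998
gripper_force: 0.0
t 2.3 tcp along/across mm 1.6 42.2 z 0.2223 yang 84.21 tilt [-0.0007  0.0001] F along 0.1 [ 0.2  0.1 -0.4] w 86.8 gf 0.0
```

View pics/c3.png

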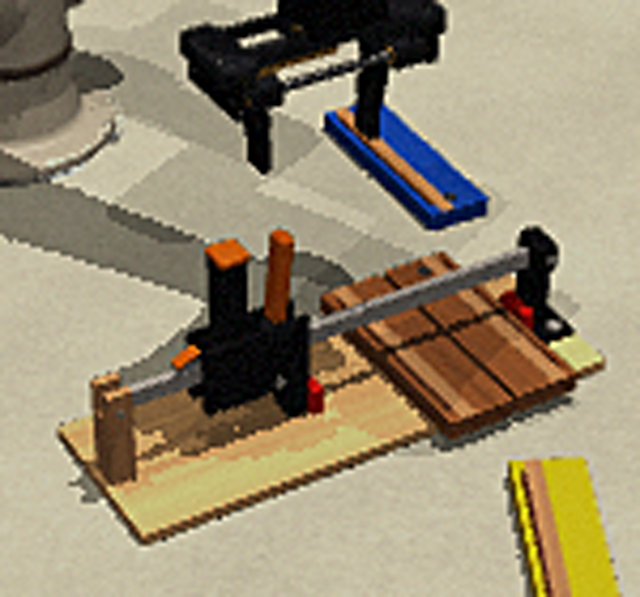

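The open fingers show up behind the clamp, still 80 mm short along the bar. Handle and trigger stand clear (crop (226,255) and (281,240)).

```bash
python3 -m handwheel '[[[0,0,0,0.0137,0.0265,0,0.087],[0,0,0,0.0137,0.0265,0,0.087],[0,0,0,0.0137,0.0265,0,0.087],[0,0,0,0,0,0,0.087],[0,0,0,0,0,0,0.087],[0,0,0,0,0,0,0.087]]]' >/dev/null
python3 - <<'E'
from h import *
st()
a=cams.capture('top')[200:280,290:390,::-1];b=cams.capture('scene')[195:295,260:360,::-1]
cv2.imwrite('pics/c4.png',np.hstack([cv2.resize(a,(500,400),interpolation=2),cv2.resize(b,(300,300),interpolation=2) if 0 else cv2.resize(b,(400,400),interpolation=2)[:,:300]]))
E
```

```text
t 3.0 tcp along/across mm -77.1 0.9 z 0.2226 yang 84.28 tilt [-0.0001  0.0002] F along 0.6 [-0.5  0.6  0.2] w 86.8 gf 0.0
```

View pics/c4.png

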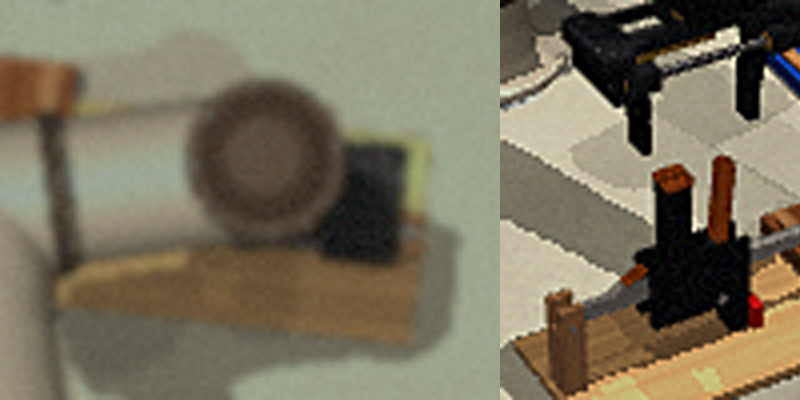

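The fingers (right panel (642,150) and (747,115)) bracket the handle and trigger as planned, so I go down.

```bash
python3 -m handwheel '[[[0,0,0,0,0,0.015,0.087],[0,0,0,0,0,0.015,0.087],[0,0,0,0,0,0.015,0.087],[0,0,0,0,0,0,0.087],[0,0,0,0,0,0,0.087]]]'; python3 -m handwheel '[[[0,0,0,0,0,0.012,0.087],[0,0,0,0,0,0.012,0.087],[0,0,0,0,0,0.012,0.087],[0,0,0,0,0,0,0.087],[0,0,0,0,0,0,0.087]]]'|grep force
python3 - <<'E'
from h import *
st()
b=cams.capture('scene')[205:295,260:380,::-1]
cv2.imwrite('pics/c5.png',cv2.resize(b,(720,540),interpolation=2))
E
```

```text
time_s: 3.6
tcp_pos: [0.524, -0.0838, 0.178]
ee_rot: [[0.995, -0.1, 0.0], [-0.1, -0.995, -0.0], [0.0, 0.0, -1.0]]
wrist_force: [0.9, 0.1, 1.2]
gripper_width: 1.0
gripper_force: 0.0
wrist_force: [-0.3, 0.4, 0.5]
gripper_force: 0.0
t 4.1 tcp along/across mm -78.4 0.6 z 0.141 yang 84.19 tilt [-0.0011 -0.0004] F along 0.3 [-0.3  0.4  0.5] w 87.0 gf 0.0
```

View pics/c5.png

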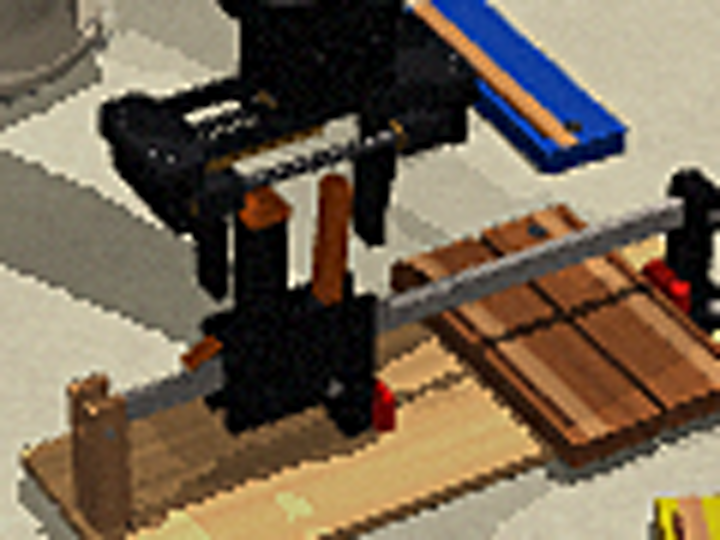

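The finger tips are on either side of the handle and trigger with air on both (crop (210,285) and (372,235)), so I slide forward.

```bash
python3 -m handwheel '[[[0,0,0,0,-0.005,0,0.087],[0,0,0,0,-0.005,0,0.087],[0,0,0,0,-0.004,0,0.087],[0,0,0,0,-0.004,0,0.087],[0,0,0,0,-0.004,0,0.087],[0,0,0,0,-0.005,0,0.087],[0,0,0,0,-0.005,0,0.087],[0,0,0,0,-0.005,0,0.087],[0,0,0,0,-0.005,0,0.087],[0,0,0,0,-0.005,0,0.087],[0,0,0,0,-0.005,0,0.087],[0,0,0,0,0,0,0.087]]]'|grep force
python3 - <<'E'
from h import *
st()
im=cams.capture('scene')[:,:,::-1];cv2.imwrite('pics/s6.png',im)
cv2.imwrite('pics/c6.png',cv2.resize(im[225:305,280:390],(770,560),interpolation=2))
E
```

```text
wrist_force: [2.1, -7.9, -0.6]
gripper_force: 3.7
t 5.35 tcp along/across mm -27.5 0.3 z 0.1419 yang 84.23 tilt [-0.     -0.0027] F along -7.7 [ 2.1 -7.9 -0.6] w 87.1 gf 3.651647634396795
```

View pics/c6.png

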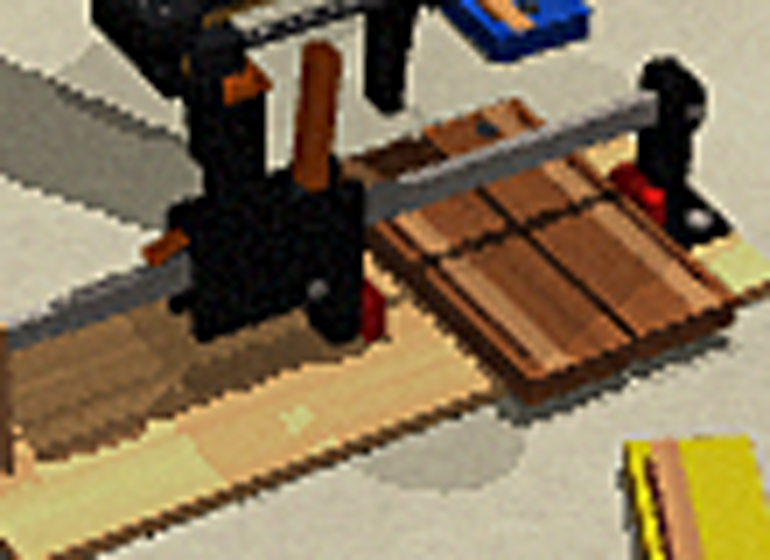

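Run:
```python
from h import *
S=lambda p:np.array(p)/7+[280-.4,225-.4]
for n,p,z in(('pad',[(384,290),(384,335)],.037),('padbot',[(384,335)],.013),('edge',[(370,235),(440,300),(525,374)],.030)):
    q=plane('scene',S(p),z)-C;print(n,(q@X*1e3).round(1),(q@Y*1e3).round(1))
```

```text
pad [19.4  0.9] [ -6.8 -37. ]
padbot [17.] [-11.4]
edge [41.8 43.8 48.2] [ 42.9 -19.9 -89.4]
```

The pad is about 25 mm short of the board edge: pad front at crop (384,290), edge running through (440,300). I slide 13 mm more, hold, then recentre the fingers.

```bash
python3 -m handwheel '[[[0,0,0,0,-0.0045,0,0.087],[0,0,0,0,-0.0045,0,0.087],[0,0,0,0,-0.004,0,0.087],[0,0,0,0,0,0,0.087],[0,0,0,0,0,0,0.087],[0,0,0,0,0,0,0.087],[0,0,0,0,0.004,0,0.087],[0,0,0,0,0.004,0,0.087],[0,0,0,0,0.0035,0,0.087],[0,0,0,0,0,0,0.087],[0,0,0,0,0,0,0.087]]]'|grep force
python3 - <<'E'
from h import *
st()
im=cams.capture('scene')[:,:,::-1];cv2.imwrite('pics/s7.png',im)
cv2.imwrite('pics/c7.png',cv2.resize(im[225:305,280:390],(770,560),interpolation=2))
E
python3 -m handwheel '[[[0,0,0,0,0,0,0.07],[0,0,0,0,0,0,0.066],[0,0,0,0,0,0,0.064],[0,0,0,0,0,0,0.062],[0,0,0,0,0,0,0.062],[0,0,0,0,0,0,0.062]]]'|egrep 'force|width'; python3 -c "from h import *;st()"
```

```text
wrist_force: [-0.1, -0.7, -0.2]
gripper_force: 0.0
t 6.5 tcp along/across mm -24.7 0.5 z 0.1416 yang 84.18 tilt [0.0002 0.0002] F along -0.7 [-0.1 -0.7 -0.2] w 87.3 gf 0.0
wrist_force: [0.4, -5.7, 0.0]
gripper_width: 0.721
gripper_force: 5.8
t 7.15 tcp along/across mm -25.7 0.6 z 0.1415 yang 84.18 tilt [-0.0005 -0.0014] F along -5.6 [ 0.4 -5.7  0. ] w 62.7 gf 5.796949898431194
```

View pics/c7.png

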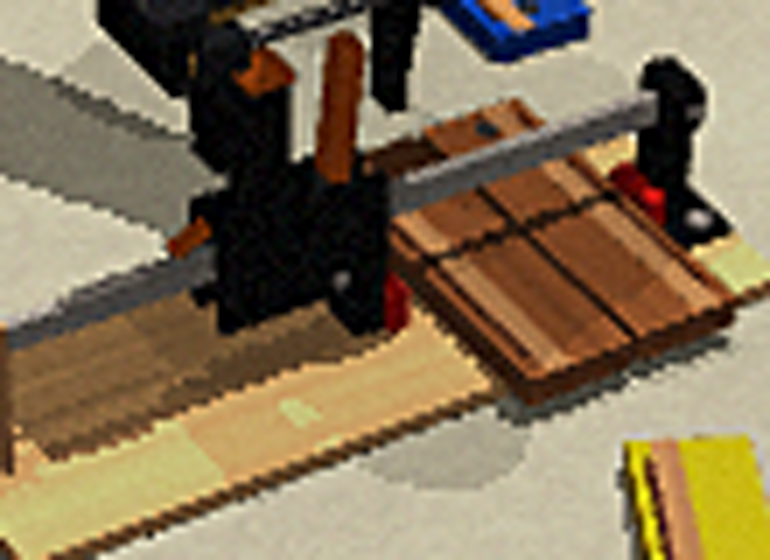

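The pad now stands about 11 mm short of the board (pad front at (408,282)) and the board is unmoved. Now the first squeeze.

```bash
python3 -m handwheel '[[[0,0,0,0,0.003,0,0.06],[0,0,0,0,0.002,0,0.055],[0,0,0,0,0.001,0,0.05],[0,0,0,0,0.001,0,0.046],[0,0,0,0,0,0,0.045],[0,0,0,0,0,0,0.045],[0,0,0,0,0,0,0.045]]]' >/dev/null; python3 -c "from h import *;st()"
```

```text
t 7.85 tcp along/across mm -29.4 0.3 z 0.1423 yang 84.2 tilt [0.0021 0.0036] F along 7.2 [-2.3  7.5  4.8] w 45.0 gf 7.843610993586481
```

```bash
python3 -m handwheel '[[[0,0,0,0,-0.0015,0,0.045],[0,0,0,0,-0.0015,0,0.045],[0,0,0,0,0,0,0.045],[0,0,0,0,0,0,0.045]]]' >/dev/null; python3 -c "from h import *;st()"; python3 -m handwheel '[[[0,0,0,0,-0.002,0,0.055],[0,0,0,0,-0.003,0,0.065],[0,0,0,0,-0.003,0,0.072],[0,0,0,0,0,0,0.072],[0,0,0,0,0,0,0.072],[0,0,0,0,0,0,0.072]]]' >/dev/null
python3 - <<'E'
from h import *
st()
im=cams.capture('scene')[:,:,::-1];cv2.imwrite('pics/s8.png',im)
im=cams.capture('scene')
# red pad mask: rightmost red pixel near moving pad
h=cv2.cvtColor(im[225:305,280:360],cv2.COLOR_RGB2HSV)
for f in('s6','s7','s8'):
    h=cv2.cvtColor(cv2.imread(f'pics/{f}.png')[225:305,280:350],cv2.COLOR_BGR2HSV)
    m=((h[...,0]<6)|(h[...,0]>172))&(h[...,1]>170)&(h[...,2]>60)
    v,u=np.nonzero(m);print(f,len(u),u.mean().round(2)+280,v.mean().round(2)+225,u.max()+280)
E
```

```text
t 8.25 tcp along/across mm -29.0 0.3 z 0.1422 yang 84.18 tilt [ 0.0007 -0.0002] F along -1.1 [-1.6 -1.   5.6] w 45.0 gf 9.002347330679186
t 8.85 tcp along/across mm -20.5 0.9 z 0.141 yang 84.19 tilt [-0.0009  0.0002] F along -0.6 [-0.2 -0.6 -0.4] w 71.3 gf 0.0
s6 31 330.13 260.81 334
s7 29 334.31 262.79 338
s8 30 336.13 264.57 339
```

```bash
python3 -m handwheel '[[[0,0,0,0,0.001,0,0.064],[0,0,0,0,0.001,0,0.058],[0,0,0,0,0.001,0,0.052],[0,0,0,0,0,0,0.052],[0,0,0,0,0,0,0.052]]]' >/dev/null; python3 -c "from h import *;st()"; python3 -m handwheel '[[[0,0,0,0,0.0005,0,0.048],[0,0,0,0,0.001,0,0.045],[0,0,0,0,0,0,0.045],[0,0,0,0,0,0,0.045]]]' >/dev/null; python3 -c "from h import *;st()"; python3 -m handwheel '[[[0,0,0,0,-0.002,0,0.055],[0,0,0,0,-0.003,0,0.065],[0,0,0,0,-0.003,0,0.072],[0,0,0,0,0,0,0.072],[0,0,0,0,0,0,0.072],[0,0,0,0,0,0,0.072]]]' >/dev/null
python3 - <<'E'
from h import *
st()
im=cams.capture('scene')[:,:,::-1];cv2.imwrite('pics/s9.png',im)
E
```

```text
t 9.45 tcp along/across mm -24.1 0.4 z 0.1419 yang 84.17 tilt [ 0.0004 -0.0004] F along -0.8 [-0.1 -0.8  3.7] w 53.1 gf 7.695899379614275
t 9.85 tcp along/across mm -25.1 0.4 z 0.1419 yang 84.19 tilt [0.0006 0.0001] F along 1.6 [-1.6  1.8  5.1] w 45.6 gf 8.650934180477634
t 10.45 tcp along/across mm -17.1 1.0 z 0.141 yang 84.19 tilt [-0.0011  0.0001] F along 0.5 [-0.1  0.6  0.2] w 71.6 gf 0.0
```

```bash
python3 -m handwheel '[[[0,0,0,0,0.001,0,0.064],[0,0,0,0,0.001,0,0.058],[0,0,0,0,0.001,0,0.052],[0,0,0,0,0,0,0.052],[0,0,0,0,0,0,0.052]]]' >/dev/null; python3 -c "from h import *;st()"; python3 -m handwheel '[[[0,0,0,0,0.0005,0,0.048],[0,0,0,0,0.001,0,0.045],[0,0,0,0,0,0,0.045],[0,0,0,0,0,0,0.045]]]' >/dev/null; python3 -c "from h import *;st()"; python3 -m handwheel '[[[0,0,0,0,-0.002,0,0.055],[0,0,0,0,-0.003,0,0.065],[0,0,0,0,-0.003,0,0.072],[0,0,0,0,0,0,0.072],[0,0,0,0,0,0,0.072],[0,0,0,0,0,0,0.072]]]' >/dev/null
python3 - <<'E'
from h import *
st()
im=cams.capture('scene')[:,:,::-1];cv2.imwrite('pics/s10.png',im)
cv2.imwrite('pics/c10.png',cv2.resize(im[225:295,305:395],(771,600),interpolation=2))
E
```

```text
t 11.0 tcp along/across mm -20.2 0.4 z 0.142 yang 84.18 tilt [0.0007 0.0002] F along 0.7 [-1.1  0.8  4.1] w 52.8 gf 7.783827036473667
t 11.4 tcp along/across mm -21.2 0.4 z 0.142 yang 84.18 tilt [0.0009 0.0009] F along 4.0 [-1.2  4.2  5.6] w 45.3 gf 8.20058160247072
t 12.0 tcp along/across mm -13.7 0.9 z 0.141 yang 84.19 tilt [-0.001 -0.   ] F along -0.3 [-0.3 -0.2  0.5] w 71.8 gf 0.0
```

View pics/c10.png

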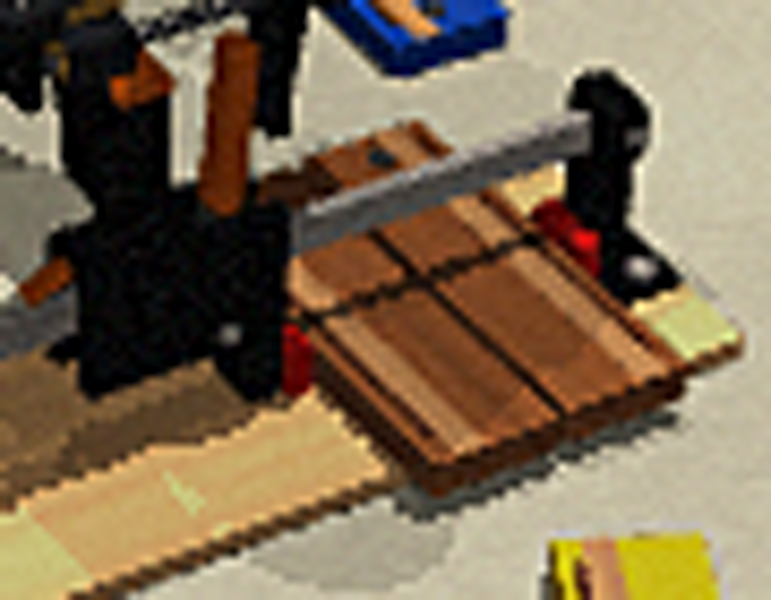

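The red pad is right at the board edge (crop (310,340)) and the joint is still open by about 3–4 mm (dark line at (490,340)). I take stroke 4 in stages and watch the finger force.

```bash
python3 -m handwheel '[[[0,0,0,0,0.001,0,0.064],[0,0,0,0,0.001,0,0.058],[0,0,0,0,0.0005,0,0.052],[0,0,0,0,0,0,0.052],[0,0,0,0,0,0,0.052]]]' >/dev/null; python3 -c "from h import *;st()"; python3 -m handwheel '[[[0,0,0,0,0.0005,0,0.048],[0,0,0,0,0,0,0.048],[0,0,0,0,0,0,0.048]]]' >/dev/null
python3 - <<'E'
from h import *
st()
im=cams.capture('scene')[:,:,::-1];cv2.imwrite('pics/s11.png',im)
# joint gap: dark line profile across board top between known along range, at across -60..-40, -80
for f in('s7','s10','s11'):
    g=cv2.imread(f'pics/{f}.png',0).astype(np.float32)
    out=[]
    al=np.arange(85,125,.5);acc=0
    for ac in np.arange(-85,-30,2.5):
        P=C+np.outer(al/1e3,X)+Y*ac/1e3+[0,0,.03];p=proj('scene',P).astype(np.float32)
        acc=acc+cv2.remap(g,p[:,0].reshape(1,-1),p[:,1].reshape(1,-1),1)[0]
    a=acc/22;i=a.argmin();base=np.median(a);print(f,'min at',al[i],'dark area mm',round(float(np.clip(base-a-6,0,None)[max(0,i-10):i+11].sum()*.5/base),2),a.min().round(),base.round())
E
```

```text
t 12.55 tcp along/across mm -16.2 0.5 z 0.142 yang 84.18 tilt [0.0006 0.0002] F along 1.9 [-1.7  2.1  3.2] w 52.8 gf 7.340322051022667
t 12.85 tcp along/across mm -16.8 0.5 z 0.142 yang 84.18 tilt [0.0004 0.    ] F along 1.0 [-2.4  1.3  5.5] w 48.1 gf 8.600485367969668
s7 min at 110.0 dark area mm 2.54 32.0 79.0
s10 min at 110.0 dark area mm 2.41 32.0 77.0
s11 min at 110.0 dark area mm 2.28 34.0 79.0
```

```bash
python3 -m handwheel '[[[0,0,0,0,0.001,0,0.045],[0,0,0,0,0,0,0.045],[0,0,0,0,0,0,0.045]]]' >/dev/null; python3 -c "from h import *;st()"; python3 -m handwheel '[[[0,0,0,0,-0.002,0,0.055],[0,0,0,0,-0.003,0,0.065],[0,0,0,0,-0.003,0,0.072],[0,0,0,0,0,0,0.072],[0,0,0,0,0,0,0.072],[0,0,0,0,0,0,0.072]]]' >/dev/null
cat >> h.py <<'E'
def gap(f):
    g=cv2.imread(f'pics/{f}.png',0).astype(np.float32);al=np.arange(85,125,.5);acc=0
    for ac in np.arange(-85,-30,2.5):
        p=proj('scene',C+np.outer(al/1e3,X)+Y*ac/1e3+[0,0,.03]).astype(np.float32)
        acc=acc+cv2.remap(g,p[:,0].reshape(1,-1),p[:,1].reshape(1,-1),1)[0]
    a=acc/22;i=a.argmin();base=np.median(a);print(f,'min at',al[i],'dark mm',round(float(np.clip(base-a-6,0,None)[max(0,i-10):i+11].sum()*.5/base),2),a.min().round(),base.round())
def shot(f): cv2.imwrite(f'pics/{f}.png',cams.capture('scene')[:,:,::-1]);gap(f)
E
python3 -c "
from h import *
st();shot('s12')"
python3 -m handwheel '[[[0,0,0,0,0.001,0,0.064],[0,0,0,0,0.001,0,0.058],[0,0,0,0,0.0005,0,0.054],[0,0,0,0,0,0,0.054],[0,0,0,0,0,0,0.054]]]' >/dev/null; python3 -c "
from h import *
st();shot('s13')"
python3 -m handwheel '[[[0,0,0,0,0.0005,0,0.050],[0,0,0,0,0,0,0.050],[0,0,0,0,0,0,0.050]]]' >/dev/null; python3 -c "
from h import *
st();shot('s14')"
```

```text
t 13.2 tcp along/across mm -17.3 0.5 z 0.142 yang 84.18 tilt [0.0007 0.0008] F along 3.0 [-2.6  3.3  6.6] w 45.3 gf 8.690347997326171
t 13.8 tcp along/across mm -9.7 0.9 z 0.141 yang 84.19 tilt [-0.001 -0.   ] F along 0.2 [-0.5  0.3  0.8] w 71.1 gf 0.0
s12 min at 110.5 dark mm 1.84 39.0 78.0
t 14.35 tcp along/across mm -12.0 0.5 z 0.142 yang 84.19 tilt [0.0006 0.0003] F along 3.0 [-1.9  3.2  3.2] w 54.6 gf 4.895745883586642
s13 min at 110.5 dark mm 1.59 44.0 79.0
t 14.7 tcp along/across mm -12.6 0.5 z 0.142 yang 84.17 tilt [0.0007 0.0005] F along 1.5 [-2.7  1.8  5.5] w 50.3 gf 8.490329145533906
s14 min at 111.5 dark mm 0.82 55.0 80.0
```

```bash
python3 -m handwheel '[[[0,0,0,0,0.0005,0,0.0475],[0,0,0,0,0,0,0.0475],[0,0,0,0,0,0,0.0475]]]' >/dev/null; python3 -c "
from h import *
st();shot('s15')"; python3 -m handwheel '[[[0,0,0,0,0.0003,0,0.0455],[0,0,0,0,0,0,0.0455],[0,0,0,0,0,0,0.0455]]]' >/dev/null; python3 -c "
from h import *
st();shot('s16')"
```

```text
t 15.05 tcp along/across mm -13.0 0.4 z 0.142 yang 84.17 tilt [0.0009 0.0008] F along 3.3 [-2.5  3.5  5.8] w 47.9 gf 8.570469906462677
s15 min at 112.0 dark mm 0.26 66.0 80.0
t 15.4 tcp along/across mm -13.2 0.4 z 0.142 yang 84.17 tilt [0.0009 0.0008] F along 2.6 [-1.5  2.8  4.8] w 45.8 gf 9.228289685806885
s16 min at 112.0 dark mm 0.2 67.0 80.0
```

The joint has closed and the pad load is only just starting. I let out and squeeze again in small stages.

```bash
python3 -m handwheel '[[[0,0,0,0,-0.002,0,0.055],[0,0,0,0,-0.003,0,0.065],[0,0,0,0,-0.003,0,0.072],[0,0,0,0,0,0,0.072],[0,0,0,0,0,0,0.072],[0,0,0,0,0,0,0.072]]]' >/dev/null
python3 -c "
from h import *
st();shot('s17')"
python3 -m handwheel '[[[0,0,0,0,0.001,0,0.064],[0,0,0,0,0.001,0,0.060],[0,0,0,0,0.0005,0,0.057],[0,0,0,0,0,0,0.057],[0,0,0,0,0,0,0.057]]]' >/dev/null; python3 -c "
from h import *
st();shot('s18')"
python3 -m handwheel '[[[0,0,0,0,0.0005,0,0.054],[0,0,0,0,0,0,0.054],[0,0,0,0,0,0,0.054]]]' >/dev/null; python3 -c "
from h import *
st();shot('s19')"
```

```text
t 16.05 tcp along/across mm -5.5 0.9 z 0.141 yang 84.19 tilt [-0.001 -0.   ] F along 0.1 [0.  0.1 0.6] w 71.7 gf 0.0
s17 min at 112.0 dark mm 0.12 69.0 80.0
t 16.6 tcp along/across mm -7.4 0.5 z 0.1421 yang 84.2 tilt [0.0008 0.0009] F along 3.6 [-1.8  3.8  4.7] w 57.5 gf 4.63518911251569
s18 min at 112.0 dark mm 0.12 69.0 79.0
t 16.95 tcp along/across mm -8.2 0.4 z 0.1421 yang 84.19 tilt [0.0008 0.0004] F along 4.9 [-2.2  5.2  4.5] w 54.5 gf 5.085021553250044
s19 min at 112.0 dark mm 0.1 69.0 79.0
```

```bash
python3 -m handwheel '[[[0,0,0,0,-0.0005,0,0.053],[0,0,0,0,-0.0005,0,0.053],[0,0,0,0,0,0,0.053],[0,0,0,0,0,0,0.053]]]' >/dev/null; python3 -c "
from h import *
st();shot('s20')"
python3 -m handwheel '[[[0,0,0,0,-0.0003,0,0.0515],[0,0,0,0,0,0,0.0515],[0,0,0,0,0,0,0.0515]]]' >/dev/null; python3 -c "
from h import *
st();shot('s21')"
```

```text
t 17.4 tcp along/across mm -8.3 0.4 z 0.1421 yang 84.17 tilt [ 0.0004 -0.0009] F along 0.4 [-1.8  0.6  5. ] w 53.0 gf 9.998279075953178
s20 min at 112.0 dark mm 0.07 69.0 79.0
t 17.75 tcp along/across mm -8.5 0.4 z 0.142 yang 84.16 tilt [ 0.0002 -0.0015] F along -2.6 [-1.8 -2.5  5.5] w 51.9 gf 11.795167587697506
s21 min at 95.5 dark mm 0.12 69.0 78.0
```

```bash
python3 -m handwheel '[[[0,0,0,0,0.0003,0,0.0515],[0,0,0,0,0,0,0.0515],[0,0,0,0,0,0,0.0515],[0,0,0,0,0,0,0.0515],[0,0,0,0,0,0,0.0515]]]' >/dev/null
python3 - <<'E'
from h import *
st();shot('s22')
al=np.arange(95,122,1.)
for f in('s7','s22'):
    g=cv2.imread(f'pics/{f}.png',0).astype(np.float32)
    for r0 in((-90,-70),(25,40),(60,80)):
        acc=np.mean([cv2.remap(g,*[q.reshape(1,-1) for q in proj('scene',C+np.outer(al/1e3,X)+Y*ac/1e3+[0,0,.03]).astype(np.float32).T],1)[0] for ac in np.arange(*r0,2.5)],0)
        print(f,r0,acc.astype(int))
E
```

```text
t 18.3 tcp along/across mm -8.5 0.4 z 0.142 yang 84.16 tilt [ 0.0003 -0.0012] F along -2.1 [-1.5 -2.   5.2] w 51.9 gf 11.400374779477715
s22 min at 112.0 dark mm 0.08 69.0 79.0
s7 (-90, -70) [ 87  89  91  93  94  95  95  97 100 103 100  89  69  48  34  29  35  50
  70  90 101 103 100  96  94  93  93]
s7 (25, 40) [80 79 80 80 81 80 78 76 74 71 64 56 45 34 27 26 31 40 54 69 79 84 83 81
 80 79 80]
s7 (60, 80) [96 94 92 92 94 94 91 89 87 88 90 91 91 91 90 91 93 95 95 93 92 90 89 88
 88 89 89]
s22 (-90, -70) [78 78 78 79 80 82 85 88 91 92 93 93 93 92 88 84 81 83 88 96 99 98 95 93
 91 91 91]
s22 (25, 40) [82 80 80 80 80 81 83 84 85 86 87 87 87 86 83 79 75 74 75 78 78 77 73 71
 72 74 77]
s22 (60, 80) [40 46 51 55 58 63 69 75 82 87 91 93 93 93 90 91 92 93 94 93 93 91 89 88
 88 89 89]
```

```bash
python3 -c "
from station import r
print(r.finish_job())"
```

```text
the job is handed in; nothing more can be done
None
```

I handed the job in with the glue joint closed, handle and trigger still gripped and the trigger part squeezed; the finger force suggests the pad is pressed in about 2 mm. I did not check the halves for tilt or re-measure the baking things, and no verdict came back.

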